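# Lock the slotted adjuster with a shouldered pin, using spring tongs

### The arm

A 6-joint arm with a two-finger parallel gripper is mounted at the origin on a cart in front of the work surface, level with it; the furniture and walls round the work are solid. World frame = base frame: x ahead of the robot, y to its left, z up, the work surface at z = 0. Lengths are in m, angles in degrees, forces in N, time in s.
With the tool pointing down it reaches from about 0.3 to 0.875 m from the base axis. Payload 6.4 kg.
Tool frame: the origin (TCP) lies midway between the tips of the shut fingers; the grasp point (between the pads) lies 19 mm behind it; z points along the fingers, y is the line along which they close (so a half turn about z gives the same grasp; the last joint's range is limited). The gripper opens to 85 mm and grips with 20 to 120 N. Pads are 22 mm wide; open, the fingers measure 114 mm over their backs; the gripper's body (76 mm by 85 mm) begins 54 mm behind the grasp point. The pads swing forward as they close: fully open they stand 13 mm farther back than shut.
Start: joints at [-88.138, 10.359, 92.074, -0, 77.567, -11.82], TCP at [0.136, -0.559, 0.231] pointing down, gripper open.
Joint ranges: [-171.53, 171.53], [-51.25, 118.39], [17.06, 147.69], [-65.23, 245.23], [0, 150.52], [-178.68, 178.68]. Speed limits (degrees/s): [147.25, 147.25, 172.46, 180, 180, 180].

### API

Orientations are given as [roll, pitch, yaw] about the fixed x, y, z axes, in that order (R = Rz(yaw) Ry(pitch) Rx(roll)).
In Python, from rig import robot gives the robot as it stands. The module is installed in compiled form; this text tells all that it offers.
- The arm moves only by the shell command python3 -m jog 'ROWS' [OPENING] [FORCE]. ROWS is JSON, a list that holds one entry, the list of rows, each a list of 6 numbers: the shift along the world's x, y, z in m, then the turn, a rotation vector about the world's x, y, z in rad. In form: [[[x, y, z, rx, ry, rz], ...]]. A call has 1 to 12 rows; each row is the pose to reach, as a shift and turn from the pose commanded when the call began; what a row does not reach only later rows make up. A row lasts 1/8 s, in which the tool goes at most 62.5 mm and 10.7 degrees, less where a joint would pass 70% of its speed; a pose out of reach is approached as far as the arm can. A call with a gripper value outside its range is refused whole. OPENING is the closure, from 0 (fully open) to 1 (shut), set as the call begins (- or left out, the last holds). The fingers move at their own pace and stop on an object; FORCE is the grip in N (left out, the last holds). Time passes only in rows, so rows that repeat a pose let the fingers close. It gives the time, the measured TCP pose, the force, the opening and the grip force at its end, in the units of the state.
- robot.read_state(): the state, without advancing time (a new reading comes with each control period).
- robot.grab_frame(name): name is "side" or "top"; returns (picture, depth): 400x640x3 uint8, red, green, blue; 400x640 float32, m along the optical axis (not along the pixel's ray), 0 where there is no reading.
- robot.camera_info(name): a dict with "fovy" (degrees; the focal length in pixels is half the picture's height over the tangent of half this angle, whatever the lens; pixels are square), "cx", "cy" (the principal point, pixels), "dist" ([k1, k2, p1, p2, k3] as OpenCV has them; the pictures are not rectified), "world_from_camera" (4x4, takes a point from camera to world coordinates). Camera axes: x right, y up, looking along -z (the intrinsics and any distortion apply to the point x, -y, -z); pixel columns grow to the right and rows downward; lengths in m; the calibration is good to about 2 mm. A picture is of the moment at which its call begins. camera_info takes no time and is no camera call.
- robot.job_done(): hands the job in; it is judged then, once.
Trained networks look in the newest picture that a camera, given by its name, has taken for a name from the list of things; names that differ only in an ending like _2 or _b are one class to them, and where a whole thing is asked for, a point or a joint stands for the part that bears it (a point fixed in the world has none). Each returns a list of dicts, best first, with "conf" (0 to 1); they miss things now and then, are a little off and sometimes report something else, mostly with a low value. They report only what shows in the picture. A call takes as long as a camera call. They do not tell look-alikes from the thing itself.
- robot.search_frame(camera, thing): "pixel" ([column, row] in pixels, amid what is visible of it).
- robot.outline_of(camera, thing): "region" (400x640 bool, what is visible of it) and "pixel" ([column, row] in pixels, amid what is visible of it).
The state is a dict: "t": time; "joints": joint angles; "joint_vel": joint speeds; "joint_torque": joint torques, N m; "tcp_pos": TCP position; "orientation": TCP orientation; "wrist_force": force on the tool from outside, world axes, zero at the start; "wrist_torque": the same for the moment, N m; "opening": finger opening in m; "grasp_force": force on a finger pad.
Only numpy, scipy, OpenCV 4.12 (cv2) and the standard library are available. Lean on these libraries where they do the work, as an engineer would, in place of code of your own. Each camera call takes 0.05 s, during which the arm holds its last target. There are 200 camera calls.

### The job

Lift the spring tongs from their stand, squeeze them shut on the head of the shouldered steel pin and draw it out of the wooden block without touching the pin with the fingers. Lower the pin into the slot of the adjuster and feel gently along the slot (never over 20 N on the adjuster) for the one hole in the sprung bar below, until the pin goes in and its collar sits flat on the plate. Let go of the pin and put the tongs back upright, fully down, in the pocket of their stand.

Things in the scene. Friction and masses are not known exactly. Their poses are not given: they have to be found in the camera images.
- tongs: Steel spring tongs with parallel-moving jaws, 103 mm tall, 170 g, standing upright. Origin: midway between the jaws at their underside; z up; y = line along which the arms close. Two arms hang from a dark joining block (24 mm along y, 20 along x, 89 to 101 mm up). Free jaw ends measure 38 mm along y, 21 along x.
- tongs_grip (a point): Where to hold the tongs: midway between the flat arm pads, 66 mm above the tongs' origin. Pads 24 mm wide (x), 46 to 86 mm up, outer faces 44 mm apart when free. Each arm slides inward up to 8 mm, both alike, against a spring: 4 N per pad at first, 0.8 N more per mm of its travel. At 41 mm apart they are held, still open.
- tongs_jaws (a point): Midway between the jaws, 9 mm above the tongs' origin. Jaws 18 mm tall with 120-degree V faces that centre a round part on the tongs' axis; they meet the 14 mm pin head when the pads are about 34 mm apart. The spring takes 8 N of the squeeze then, the rest reaches the pin; 50 N of squeeze holds it well.
- tong_stand: Fixed grey stand of the tongs: foot 70 x 90 mm with an upright pocket, 36 x 55 mm outside, rim 46 mm high, inside 26 mm (x) by 45 mm (y), its floor 6 mm above the underside. Origin: centre of the underside, z up. At the start the tongs stand on the pocket's floor, axes parallel to the stand's.
- pin: Steel shouldered pin, about 60 g, 49 mm long. Origin at the nose tip, z up: 5 mm cone nose, 12 mm round shank up to the collar (24 mm across, 25 to 29 mm up), then a round head 14 mm across and 20 mm tall. Stands upright in the wooden block, nose down, collar on the block.
- pin_collar (a point): Centre of the underside of the pin's collar, 25 mm above the nose tip along the pin's axis.
- pin_block: Fixed light-wood block 74 x 74 x 36 mm with one blind hole, 14.5 mm wide and 31 mm deep, in the centre of its top. Origin: centre of the underside, z up.
- adjuster: Fixed slotted adjuster: steel plate 70 mm (x) by 170 mm (y), 8 mm thick, top 54 mm up, on grey cheeks, feet 106 mm across. Origin: centre of the underside, z up. Below the plate lies a sprung aluminium bar, upper face 10 mm below the plate's top; it yields straight down up to 10 mm (3 N at first, 0.5 N more per mm), not sideways.
- slot (a point): Middle of the slot at the plate's top. Slot 15 mm wide (x), 74 mm long (y); z up. The bar has one 15 mm hole on the slot's middle line, anywhere within 22 mm of the middle along y: find it by feel. On the bar the pin's collar is 15 mm proud; at the hole the bar springs up round the pin, which can then go down until its collar is on the plate.
Mind the look-alikes: they are no part of the job. There is more than one size of the tong_stand; the one meant has the size given above.

How it is judged (in metres and radians):
On the way, in this order (a step that is already met when the one before it is completed fails the run):
1. the pin hangs in the tongs, its collar 20 mm or more above the wooden block's top (z of pin_collar in the frame of pin_block above 0.056 m and contact force between tongs and pin above 1 N), for 0.2 s.
2. the pin is through the slot and in the bar's hole, its collar on the plate (z of pin_collar in the frame of slot between -0.003 and 0.002 m and x of pin_collar in the frame of slot between -0.004 and 0.004 m and y of pin_collar in the frame of slot between -0.03 and 0.03 m and angle between pin's own z axis and vertical below 0.12 rad), for 0.2 s.
At the end, for the whole second after the job is handed in: Pin in slot and hole: collar within 2 mm of the plate top and 4 mm of the slot's middle line, within 0.12 rad of upright, at rest, free of the tongs. Tongs in their pocket: origin within 6 mm (x), 8 mm (y) of the stand's middle, 3 to 10 mm above its underside, within 0.12 rad of upright, at rest (all of step 2 and x of tongs in the frame of tong_stand between -0.006 and 0.006 m and y of tongs in the frame of tong_stand between -0.008 and 0.008 m and z of tongs in the frame of tong_stand between 0.003 and 0.01 m and angle between tongs's own z axis and vertical below 0.12 rad and contact force between tongs and pin below 0.1 N and linear speed of each of pin, tongs below 0.02 m/s); the robot touches nothing.
It fails at once if the fingers touch the pin (contact force between the fingers and pin above 0.5 N).
It fails at once if more than 20 N between the pin and the adjuster (contact force between pin and adjuster above 20 N).
It fails at once if more than 20 N between the tongs and the adjuster (contact force between tongs and adjuster above 20 N).
It also fails if it takes over 61 s, if anything falls off the work surface, if the arm or the gripper's body presses on something with over 40 N, if the wrist force passes 120 N, or if a joint passes its speed limit or range.

## Working session

There is one attempt and no reset: what is moved stays moved. The work goes in short steps, Python scripts to look and compute and a shell command to move; the robot and the scene stay as the last step left them, time stands still between calls to the robot, and variables do not carry over. Pictures are saved under pics/ and viewed, at most 10 in all, crops included, and the job is handed in when it is done.

```bash
mkdir -p pics; cat > h.py <<'E'
import numpy as np, cv2
from rig import robot
def cam(n):
    c=robot.camera_info(n); f=200/np.tan(np.radians(c['fovy']/2))
    return np.array([[f,0,c['cx']],[0,f,c['cy']],[0,0,1]]),np.array(c['dist'],float),np.array(c['world_from_camera'])
def pts(n,px,d):
    K,D,T=cam(n); px=np.asarray(px,float).reshape(-1,1,2)
    u=cv2.undistortPoints(px,K,D).reshape(-1,2); d=np.asarray(d).reshape(-1)
    P=np.c_[u[:,0]*d,-u[:,1]*d,-d,np.ones(len(d))]
    return (P@T.T)[:,:3]
def cloud(n,depth):
    r,c=np.mgrid[0:400,0:640]
    return pts(n,np.c_[c.ravel(),r.ravel()],depth.ravel()).reshape(400,640,3)
E
python3 - <<'E'
from h import *
for n in ['top','side']:
    im,d=robot.grab_frame(n); cv2.imwrite(f'pics/{n}0.png',im[:,:,::-1]); np.savez(f'{n}0.npz',im=im,d=d)
    P=cloud(n,d)
    for t in ['tongs','pin','pin_block','adjuster','tong_stand']:
        for o in robot.outline_of(n,t):
            m=o['region']&(d>0); Q=P[m]
            if len(Q)<5: continue
            zt=np.percentile(Q[:,2],98); S=Q[Q[:,2]>zt-.006]
            print(n,t,round(o['conf'],2),np.round(o['pixel']),len(Q),'top',round(zt,3),np.round(S.mean(0),3),np.round(np.percentile(Q,[2,98],axis=0)[:,:2].ravel(),3))
    print(n,cam(n)[2][:3,3])
print(robot.read_state())
E
```

```text
top tongs 0.81 [191. 245.] 282 top 0.109 [0.486 0.02  0.106] [ 0.473 -0.003  0.5    0.04 ]
top pin 0.54 [385. 244.] 86 top 0.063 [ 0.497 -0.371  0.06 ] [ 0.488 -0.38   0.506 -0.362]
top pin_block 0.58 [378. 239.] 1193 top 0.039 [ 0.497 -0.37   0.036] [ 0.458 -0.409  0.536 -0.329]
top adjuster 0.97 [282. 210.] 4120 top 0.057 [ 0.553 -0.157  0.054] [ 0.491 -0.239  0.614 -0.074]
top tong_stand 0.71 [430. 166.] 2753 top 0.068 [ 0.67  -0.475  0.065] [ 0.619 -0.538  0.718 -0.414]
top tong_stand 0.68 [209. 241.] 974 top 0.047 [0.487 0.012 0.045] [ 0.448 -0.023  0.523  0.059]
top [ 0.493268   -0.20583843  1.05971898]
side tongs 0.55 [284. 147.] 199 top 0.109 [0.486 0.018 0.107] [ 0.47  -0.003  0.503  0.379]
side pin 0.51 [286. 168.] 453 top 0.048 [0.488 0.011 0.047] [ 0.449 -0.025  0.522  0.071]
side pin_block 0.9 [301. 259.] 1085 top 0.04 [ 0.498 -0.372  0.037] [ 0.456 -0.414  0.54  -0.332]
side adjuster 0.98 [318. 195.] 1666 top 0.057 [ 0.552 -0.162  0.055] [ 0.49  -0.245  0.614 -0.076]
side tong_stand 0.63 [388. 292.] 2499 top 0.067 [ 0.671 -0.479  0.066] [ 0.621 -0.541  0.723 -0.414]
side tong_stand 0.62 [282. 170.] 393 top 0.048 [0.487 0.007 0.046] [ 0.45  -0.025  0.519  0.051]
side [ 0.44233597 -0.98696123  0.73400223]
{'t': 0.6, 'joints': array([-8.81387140e+01,  1.03563375e+01,  9.20733081e+01, -1.34925522e-03,
        7.75654639e+01, -1.18198226e+01]), 'joint_vel': array([ 0.05607817, -0.01333476,  0.12393868,  0.02748674, -0.04994001,
       -0.0366285 ]), 'joint_torque': array([-7.09035448e-04, -4.44599354e+01, -3.51519835e+01, -2.20942234e-04,
        1.01572808e-03,  3.11215885e-06]), 'tcp_pos': array([ 0.13601147, -0.55871697,  0.2313239 ]), 'orientation': array([1.79995483e+02, 2.29143453e-03, 1.36813990e+01]), 'wrist_force': array([-0.1085368 ,  0.41199935,  0.7627249 ]), 'wrist_torque': array([ 0.01835001,  0.00661264, -0.02044862]), 'grasp_force': 0.0, 'opening': 0.08551897876561164}
```

```bash
python3 - <<'E'
import cv2,numpy as np
a=cv2.imread('pics/top0.png'); b=cv2.imread('pics/side0.png')
A=cv2.resize(a[130:300,150:470],(800,425),interpolation=cv2.INTER_CUBIC)
cv2.imwrite('pics/topc.png',A)
from h import *
z=np.load('top0.npz');d=z['d'];P=cloud('top',d)
def rect(name,box,zl,zh):
    m=(P[...,2]>zl)&(P[...,2]<zh)&(P[...,0]>box[0])&(P[...,0]<box[1])&(P[...,1]>box[2])&(P[...,1]<box[3])&(d>0)
    q=P[m][:,:2].astype(np.float32); r=cv2.minAreaRect(q*1000); print(name,len(q),np.round(r[0],1),np.round(r[1],1),round(r[2],1),'mean',np.round(q.mean(0)*1000,1),'zmed',np.round(np.median(P[m][:,2]),4))
rect('tongblock',(.44,.53,-.04,.07),.098,.115)
rect('rim',(.44,.53,-.04,.07),.04,.05)
rect('foot+',(.44,.53,-.05,.08),.005,.05)
rect('block',(.44,.56,-.43,-.31),.03,.042)
rect('pinhead',(.44,.56,-.43,-.31),.05,.075)
rect('plate',(.48,.63,-.26,-.06),.049,.062)
E
```

```text
tongblock 166 [485.9  19.9] [41.8 20.2] 77.4 mean [485.6  18.9] zmed 0.1054
rim 159 [485.5  20. ] [55.2 36.2] 75.8 mean [485.8  14.1] zmed 0.0451
foot+ 727 [475.3  22. ] [89.6 90.9] 76.1 mean [486.1  13.9] zmed 0.0077
block 1234 [ 490.9 -354.4] [ 74.3 110.3] 19.6 mean [ 496.6 -370.4] zmed 0.0356
pinhead 40 [ 497.3 -370.7] [12.1 12.7] 28.7 mean [ 497.  -370.2] zmed 0.0592
plate 2557 [ 553.6 -156.2] [170.2  70.2] 73.2 mean [ 553.5 -156.3] zmed 0.0534
```

View pics/topc.png

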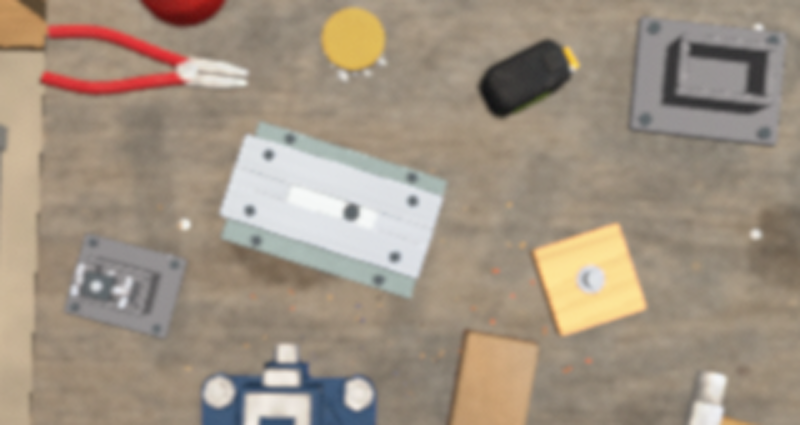

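View pics/side0.png

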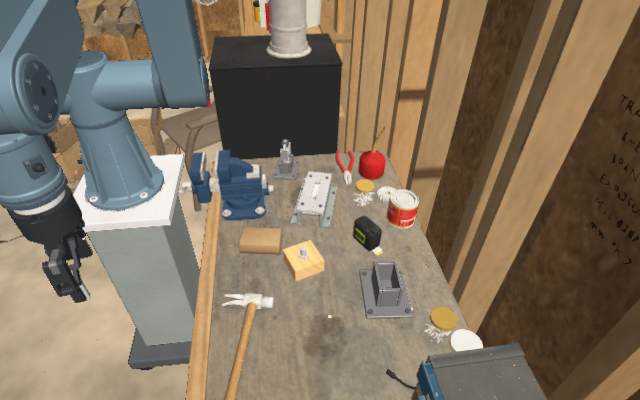

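```bash
python3 - <<'E'
from h import *
z=np.load('top0.npz');d=z['d'];im=z['im'];P=cloud('top',d)
q=(P[...,0]>.3)&(P[...,0]<.45)&(P[...,1]>-.3)&(P[...,1]<0)&(d>0)
print('vise zmax',P[q][:,2].max())
# local adjuster frame at plate top z=.054: ray-plane
K,D,T=cam('top')
r,c=np.mgrid[0:400,0:640]
U=pts('top',np.c_[c.ravel(),r.ravel()],np.ones(c.size))-T[:3,3]
def plane(h): s=(h-T[2,3])/U[:,2]; return (T[:3,3]+U*s[:,None]).reshape(400,640,3)
for h in (.054,.044):
  L=plane(h)[...,:2]-np.array([.5536,-.1562]); a=np.radians(-16.8)
  ex=np.array([np.cos(a),np.sin(a)]); ey=np.array([-np.sin(a),np.cos(a)])
  X,Y=L@ex,L@ey; 
  g=im.mean(2)
  ins=(abs(X)<.02)&(abs(Y)<.055)
  w=ins&(g>222); k=ins&(g<140)
  for n,m in (('white',w),('dark',k)):
    if m.sum(): print(h,n,m.sum(),'X',np.round(np.percentile(X[m],[2,50,98])*1000,1),'Y',np.round(np.percentile(Y[m],[2,50,98])*1000,1),X[m].mean(),Y[m].mean())
# depth in slot
m=(abs(X)<.005)&(abs(Y)<.05)
for y in np.arange(-44,45,4):
  mm=m&(abs(Y*1000-y)<2); print(y,np.round(np.median(P[mm][:,2])*1000,1),round(g[mm].mean()),end=' | ')
print(np.percentile(g[(abs(X)<.02)&(abs(Y)<.055)],[1,10,50,80,90,99]))
cv2.imwrite('pics/slot.png',cv2.resize(im[185:235,235:335,::-1],(800,400),interpolation=cv2.INTER_CUBIC))
E
```

```text
vise zmax 0.15598841594115775
0.054 white 910 X [-19.3  -1.   19.2] Y [-52.5   3.5  52.7] -0.0005237304122116884 0.000893044910187781
0.054 dark 24 X [-5.4 -0.3  4.9] Y [-20.6 -16.1 -12.2] -0.00014238307905086738 -0.016125695295238263
0.044 white 892 X [-19.3  -1.2  19.2] Y [-52.7   3.5  52.5] -0.0006123542112403046 0.0007331959569726136
0.044 dark 24 X [-5.1  0.2  5.4] Y [-20.2 -15.6 -11.6] 0.0002878318873701338 -0.015640152023781228
-44 54.0 227 | -40 54.3 229 | -36 42.9 239 | -32 43.1 245 | -28 43.2 246 | -24 41.2 229 | -20 7.2 140 | -16 7.4 106 | -12 9.0 137 | -8 42.7 223 | -4 43.2 246 | 0 43.6 246 | 4 43.5 246 | 8 43.0 246 | 12 43.7 246 | 16 44.4 246 | 20 42.1 246 | 24 43.0 246 | 28 42.9 246 | 32 43.4 246 | 36 44.0 241 | 40 53.9 225 | 44 53.3 223 | [109.66666667 220.66666667 226.33333333 233.86666667 245.
 247.        ]
```

View pics/slot.png

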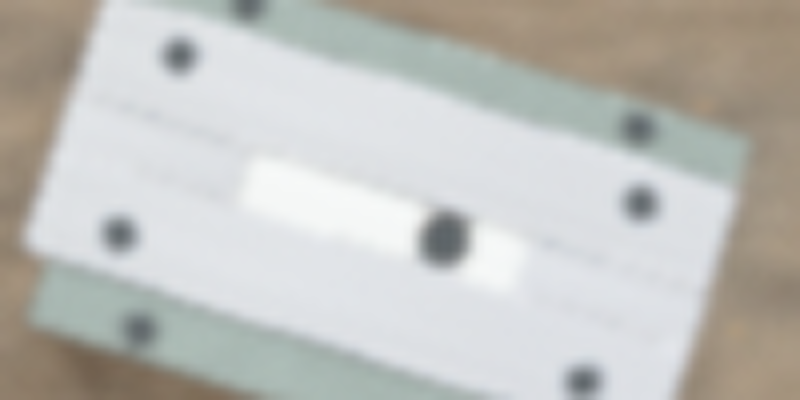

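```bash
python3 -m jog '[[[0.06,0.06,0.04,0,0,-0.16],[0.11,0.11,0.06,0,0,-0.32],[0.15,0.16,0.06,0,0,-0.487],[0.18,0.21,0.06,0,0,-0.487],[0.21,0.26,0.06,0,0,-0.487],[0.24,0.31,0.06,0,0,-0.487],[0.27,0.36,0.06,0,0,-0.487],[0.29,0.41,0.06,0,0,-0.487],[0.31,0.46,0.06,0,0,-0.487],[0.33,0.51,0.06,0,0,-0.487],[0.34,0.55,0.06,0,0,-0.487],[0.3497,0.5787,0.03,0,0,-0.487]]]' 0.25 20
```

```text
t: 2.1
tcp_pos: [0.4877, 0.0218, 0.2635]
orientation: [-180.0, -0.3, -14.1]
wrist_force: [-0.4, -0.5, -0.7]
opening: 0.0643
grasp_force: 0.0
```

```bash
python3 -m jog '[[[0,0,-0.04,0,0,0],[0,0,-0.08,0,0,0],[0,0,-0.11,0,0,0],[0,0,-0.14,0,0,0],[0,0,-0.165,0,0,0],[0,0,-0.185,0,0,0],[0,0,-0.20,0,0,0],[0,0,-0.2113,0,0,0],[0,0,-0.2113,0,0,0],[0,0,-0.2113,0,0,0]]]' - && python3 - <<'E'
from h import *
im,d=robot.grab_frame('side'); cv2.imwrite('pics/s1.png',cv2.resize(im[90:210,200:400,::-1],(800,480),interpolation=cv2.INTER_CUBIC))
s=robot.read_state(); print(s['tcp_pos'],s['orientation'],s['wrist_force'])
E
```

```text
t: 3.35
tcp_pos: [0.4863, 0.0199, 0.0506]
orientation: [-180.0, -0.1, -14.2]
wrist_force: [1.1, 0.3, 0.0]
opening: 0.0641
grasp_force: 0.0
[0.48640781 0.01987895 0.05073494] [-1.79996861e+02 -8.27938268e-02 -1.42201419e+01] [ 0.30539983  0.14035007 -0.18559663]
```

View pics/s1.png

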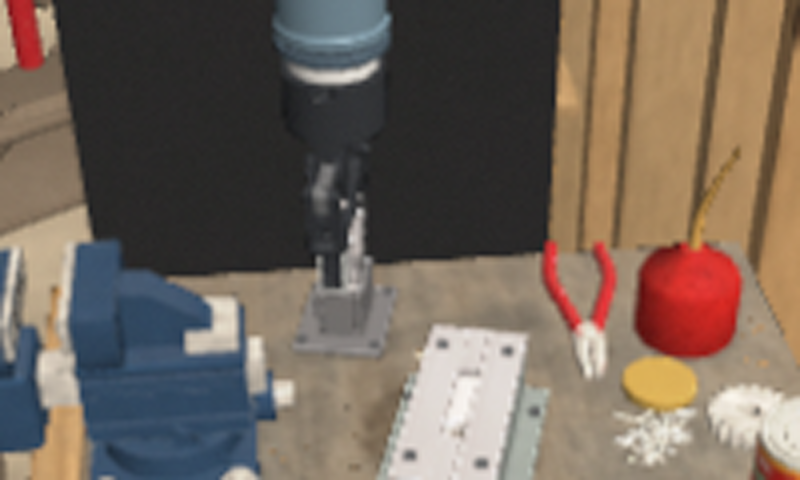

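```bash
python3 -m jog '[[[0,0,0,0,0,0],[0,0,0,0,0,0],[0,0,0,0,0,0],[0,0,0,0,0,0],[0,0,0,0,0,0],[0,0,0,0,0,0]]]' 0.52 20
```

```text
t: 4.15
tcp_pos: [0.4863, 0.0199, 0.0506]
orientation: [180.0, -0.1, -14.2]
wrist_force: [-0.8, 0.4, 6.9]
opening: 0.0414
grasp_force: 6.4
```

```bash
python3 -m jog '[[[0,0,0.006,0,0,0],[0,0,0.015,0,0,0],[0,0,0.03,0,0,0],[0,0,0.05,0,0,0],[0,0,0.075,0,0,0],[0,0,0.1,0,0,0],[0,0,0.12,0,0,0],[0,0,0.13,0,0,0],[0,0,0.13,0,0,0],[0,0,0.13,0,0,0]]]' && python3 - <<'E'
from h import *
im,d=robot.grab_frame('side'); s=robot.read_state(); print(s['tcp_pos'],s['wrist_force'],s['opening'])
P=cloud('side',d)
# tongs below fingertips: z<.16
m=(d>0)&(abs(P[...,0]-.486)<.04)&(abs(P[...,1]-.02)<.05)&(P[...,2]>.10)&(P[...,2]<.175)
Q=P[m]
for z in np.arange(.10,.175,.006):
    q=Q[abs(Q[:,2]-z)<.003]
    if len(q): print(round(z,3),len(q),np.round([q[:,0].min(),q[:,0].max(),q[:,1].min(),q[:,1].max()],3))
cv2.imwrite('pics/s2.png',cv2.resize(im[80:200,220:340,::-1],(600,600),interpolation=cv2.INTER_CUBIC))
E
```

```text
t: 5.4
tcp_pos: [0.4851, 0.0201, 0.1792]
orientation: [180.0, 0.1, -14.2]
wrist_force: [-0.2, 0.3, -3.2]
opening: 0.0413
grasp_force: 5.1
[0.48501985 0.02013824 0.17901684] [ 0.56650201  0.07615059 -1.59473875] 0.04149363509666825
0.136 5 [0.474 0.495 0.003 0.026]
0.142 17 [0.474 0.495 0.002 0.031]
0.148 18 [ 0.472  0.496 -0.     0.029]
0.154 14 [0.474 0.496 0.    0.035]
0.16 11 [ 0.474  0.494 -0.004  0.033]
0.166 13 [ 0.475  0.494 -0.002  0.032]
0.172 8 [0.475 0.494 0.001 0.033]
```

View pics/s2.png

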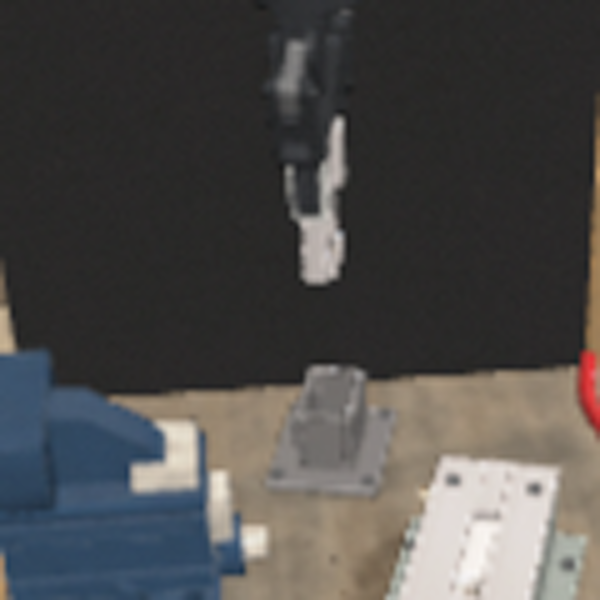

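```bash
python3 -m jog '[[[0,-0.02,0.01,0,0,0],[0,-0.055,0.01,0,0,0],[0.005,-0.095,0.01,0,0,0],[0.01,-0.14,0.01,0,0,0],[0.0115,-0.185,0.01,0,0,0],[0.0115,-0.23,0.01,0,0,0],[0.0115,-0.275,0.01,0,0,0],[0.0115,-0.315,0,0,0,0],[0.0115,-0.35,-0.02,0,0,0],[0.0115,-0.375,-0.04,0,0,0],[0.0115,-0.3905,-0.055,0,0,0],[0.0115,-0.3905,-0.055,0,0,0]]]' && python3 -m jog '[[[0,0,0,0,0,0],[0,0,0,0,0,0]]]' && python3 - <<'E'
from h import *
im,d=robot.grab_frame('side'); s=robot.read_state(); print(s['tcp_pos'],s['wrist_force'],s['opening'])
P=cloud('side',d)
for a,b in ((.075,.095),(.095,.115),(.045,.065)):
    m=(d>0)&(abs(P[...,0]-.497)<.025)&(abs(P[...,1]+.37)<.03)&(P[...,2]>a)&(P[...,2]<b)
    q=P[m]; print(a,len(q),np.round(np.percentile(q,[0,5,50,95,100],axis=0)*1000,1).tolist() if len(q) else '')
cv2.imwrite('pics/s3.png',cv2.resize(im[200:290,240:360,::-1],(800,600),interpolation=cv2.INTER_CUBIC))
E
```

```text
t: 6.95
tcp_pos: [0.4962, -0.3701, 0.1228]
orientation: [-179.9, 0.2, -14.3]
wrist_force: [0.6, 0.6, -1.2]
opening: 0.0407
grasp_force: 5.1
t: 7.2
tcp_pos: [0.4979, -0.3699, 0.1261]
orientation: [180.0, -0.1, -14.2]
wrist_force: [0.4, 0.4, -0.5]
opening: 0.0413
grasp_force: 5.1
[ 0.49787736 -0.37000667  0.12605926] [ 0.46649731 -0.7941014  -0.72345951] 0.04109763163794918
0.075 46 [[485.6, -389.0, 81.6], [486.0, -388.2, 82.6], [498.1, -383.4, 88.7], [509.9, -360.6, 93.7], [510.0, -360.0, 94.9]]
0.095 54 [[485.8, -390.3, 95.0], [486.8, -388.4, 95.6], [494.1, -386.1, 101.8], [507.6, -364.0, 113.5], [510.0, -362.2, 114.6]]
0.045 43 [[492.1, -377.9, 45.9], [492.4, -376.8, 46.1], [497.5, -373.2, 56.6], [504.1, -368.2, 61.6], [504.6, -364.6, 61.7]]
```

View pics/s3.png

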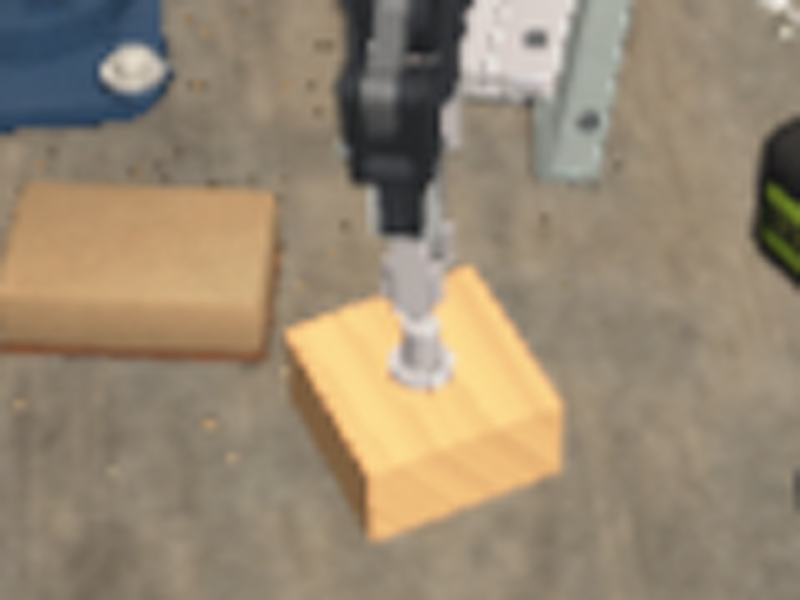

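```bash
python3 -m jog '[[[0,-0.0005,-0.01,0,0,0],[0,-0.0005,-0.018,0,0,0],[0,-0.0005,-0.026,0,0,0],[0,-0.0005,-0.033,0,0,0],[0,-0.0005,-0.037,0,0,0],[0,-0.0005,-0.039,0,0,0],[0,-0.0005,-0.039,0,0,0],[0,-0.0005,-0.039,0,0,0],[0,-0.0005,-0.039,0,0,0]]]'
```

```text
t: 8.38
tcp_pos: [0.4974, -0.3711, 0.0863]
orientation: [180.0, -0.0, -14.2]
wrist_force: [-0.8, -0.7, -1.7]
opening: 0.0411
grasp_force: 5.1
```

Jaws round the head with no contact. Squeeze.

```bash
python3 -m jog '[[[0,0,0,0,0,0],[0,0,0,0,0,0],[0,0,0,0,0,0],[0,0,0,0,0,0],[0,0,0,0,0,0],[0,0,0,0,0,0]]]' 1 55
```

```text
t: 9.12
tcp_pos: [0.4977, -0.3709, 0.0864]
orientation: [-180.0, -0.1, -14.2]
wrist_force: [3.7, 3.9, 4.1]
opening: 0.0311
grasp_force: 54.6
```

```bash
python3 -m jog '[[[0,0,0.005,0,0,0],[0,0,0.012,0,0,0],[0,0,0.02,0,0,0],[0,0,0.03,0,0,0],[0,0,0.042,0,0,0],[0,0,0.054,0,0,0],[0,0,0.062,0,0,0],[0,0,0.064,0,0,0],[0,0,0.064,0,0,0],[0,0,0.064,0,0,0]]]' && python3 - <<'E'
from h import *
im,d=robot.grab_frame('side'); s=robot.read_state(); print(s['tcp_pos'],s['wrist_force'],s['opening'])
P=cloud('side',d)
for a,b in ((.07,.078),(.078,.094),(.096,.105),(.108,.122)):
    m=(d>0)&(abs(P[...,0]-.497)<.025)&(abs(P[...,1]+.37)<.03)&(P[...,2]>a)&(P[...,2]<b)
    q=P[m]; print(a,len(q),np.round(np.percentile(q,[0,5,50,95,100],axis=0)*1000,1).tolist() if len(q) else '')
cv2.imwrite('pics/s4.png',cv2.resize(im[180:280,240:360,::-1],(720,600),interpolation=cv2.INTER_CUBIC))
E
```

```text
t: 10.38
tcp_pos: [0.4969, -0.3707, 0.1494]
orientation: [-180.0, 0.1, -14.2]
wrist_force: [0.6, 0.2, -2.1]
opening: 0.031
grasp_force: 55.1
[ 0.49695092 -0.37070404  0.14936124] [-0.74080965 -0.04790217 -2.14139065] 0.03121103367383079
0.07 0 
0.078 22 [[490.8, -377.5, 78.7], [491.0, -376.5, 79.4], [496.0, -375.2, 85.1], [501.9, -370.4, 91.3], [502.0, -370.1, 92.4]]
0.096 16 [[486.2, -382.4, 99.9], [489.1, -382.4, 100.9], [501.2, -379.8, 102.2], [506.9, -371.3, 104.6], [507.1, -369.1, 104.8]]
0.108 51 [[486.3, -386.0, 108.1], [486.6, -385.1, 108.9], [494.5, -381.8, 115.7], [507.3, -366.3, 121.7], [507.6, -362.9, 121.9]]
```

View pics/s4.png

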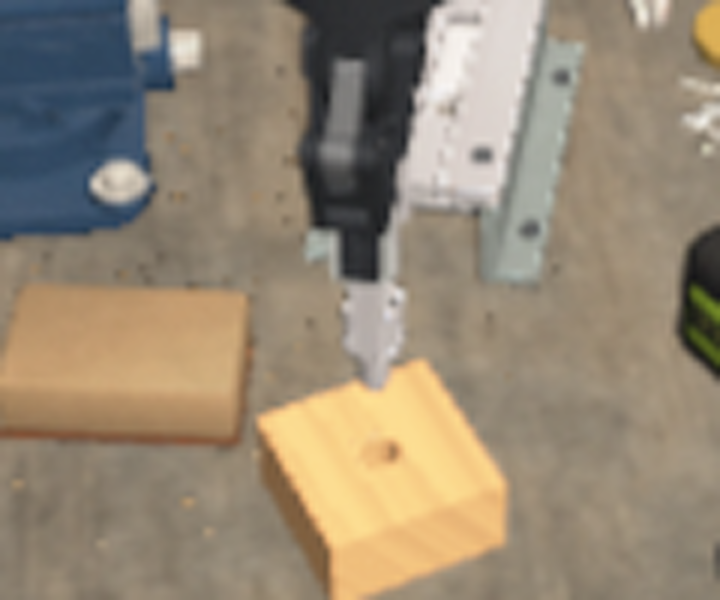

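```bash
python3 -m jog '[[[0.005,0.02,0.01,0,0,0],[0.012,0.05,0.01,0,0,0],[0.022,0.085,0.01,0,0,0],[0.032,0.12,0.01,0,0,0],[0.04,0.15,0.01,0,0,0],[0.046,0.175,0.005,0,0,0],[0.05,0.19,0,0,0,0],[0.0518,0.1997,-0.005,0,0,0],[0.0518,0.1997,-0.01,0,0,0],[0.0518,0.1997,-0.01,0,0,0],[0.0518,0.1997,-0.01,0,0,0]]]' && python3 - <<'E'
from h import *
im,d=robot.grab_frame('side'); s=robot.read_state(); print(s['tcp_pos'],s['wrist_force'],s['opening'])
P=cloud('side',d)
for a,b in ((.066,.086),(.086,.093),(.096,.110)):
    m=(d>0)&(abs(P[...,0]-.549)<.025)&(abs(P[...,1]+.1713)<.03)&(P[...,2]>a)&(P[...,2]<b)
    q=P[m]; print(a,len(q),np.round(np.percentile(q,[0,5,50,95,100],axis=0)*1000,1).tolist() if len(q) else '')
cv2.imwrite('pics/s5.png',cv2.resize(im[140:240,260:380,::-1],(720,600),interpolation=cv2.INTER_CUBIC))
E
```

```text
t: 11.8
tcp_pos: [0.549, -0.1721, 0.14]
orientation: [180.0, -0.0, -14.3]
wrist_force: [-0.8, 0.7, -3.0]
opening: 0.031
grasp_force: 55.2
[ 0.54904238 -0.17208415  0.14014792] [ 0.25775225  0.12292174 -3.05705945] 0.03089445779158173
0.066 20 [[544.6, -178.9, 66.8], [544.7, -178.4, 67.4], [548.6, -175.9, 76.4], [553.0, -174.5, 85.0], [553.0, -174.3, 85.8]]
0.086 6 [[537.2, -185.2, 86.9], [537.7, -183.9, 87.4], [547.9, -177.7, 90.6], [557.2, -172.2, 91.9], [558.0, -170.9, 92.2]]
0.096 42 [[536.6, -188.3, 96.1], [536.8, -187.4, 96.3], [546.3, -183.0, 103.2], [557.8, -169.1, 109.2], [558.8, -167.1, 109.4]]
```

View pics/s5.png

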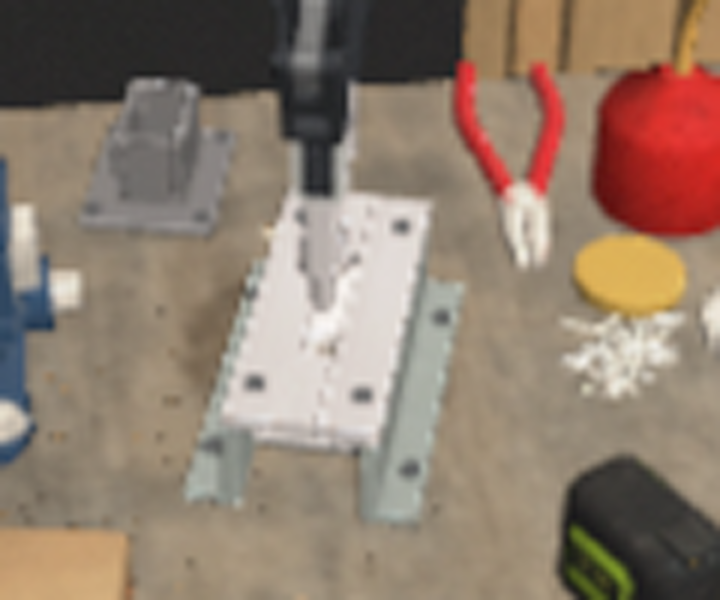

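```bash
python3 - <<'E'
from h import *
z=np.load('side0.npz');d=z['d'];im=z['im'];P=cloud('side',d)
a=np.radians(-16.8);ex=np.array([np.cos(a),np.sin(a)]);ey=np.array([-np.sin(a),np.cos(a)])
m=(d>0)&(abs(P[...,2]-.0545)<.004)&(abs(P[...,0]-.553)<.08)&(abs(P[...,1]+.157)<.1)
r=cv2.minAreaRect(P[m][:,:2].astype(np.float32)*1000); print('side plate',r)
L=P[...,:2]-np.array([.5536,-.1562]);X,Y=L@ex*1000,L@ey*1000
g=im.mean(2)
for lo in range(-34,34,8):
  mm=(d>0)&(abs(X)<12)&(Y>lo)&(Y<lo+8)&(P[...,2]>.03)&(P[...,2]<.06); w=mm&(g>238)
  if w.sum(): print(lo,w.sum(),np.round([X[w].min(),X[w].mean(),X[w].max(),np.median(P[w][:,2])*1000],1))
z=np.load('top0.npz');d=z['d'];im=z['im'];P=cloud('top',d);g=im.mean(2)
L=P[...,:2]-np.array([.5536,-.1562]);X,Y=L@ex*1000,L@ey*1000
w=(d>0)&(abs(X)<12)&(abs(Y)<40)&(g>236); print('top slot X',X[w].mean(),Y[w].min(),Y[w].max(), np.polyfit(Y[w],X[w],1))
E
```

```text
side plate ((554.2186889648438, -154.85101318359375), (177.6529541015625, 70.71408081054688), 73.20832824707031)
-18 1 [-1.9 -1.9 -1.9 45.1]
-10 4 [-4.9 -1.2  3.1 43.9]
-2 7 [-3.9  0.1  4.3 45.2]
6 5 [-2.2  0.3  3.  44.5]
14 6 [-4.3 -1.9  2.2 44.9]
22 5 [-2.6  1.2  4.  44.4]
30 7 [-3.6  0.2  4.8 45. ]
top slot X -0.774012562107386 -36.75651827319945 37.07071823329523 [ 0.00166572 -0.78330236]
```

```bash
python3 -m jog '[[[0,0,-0.004,0,0,0],[0,0,-0.008,0,0,0],[0,0,-0.010,0,0,0],[0,0,-0.012,0,0,0],[0,0,-0.012,0,0,0]]]'; python3 -m jog '[[[0,0,-0.001,0,0,0],[0,0,-0.002,0,0,0],[0,0,-0.003,0,0,0],[0,0,-0.003,0,0,0]]]'
```

```text
t: 12.48
tcp_pos: [0.5489, -0.1712, 0.1278]
orientation: [-180.0, 0.0, -14.2]
wrist_force: [0.7, -0.5, -2.9]
opening: 0.0315
grasp_force: 55.2
t: 12.98
tcp_pos: [0.549, -0.1712, 0.1249]
orientation: [-180.0, 0.0, -14.2]
wrist_force: [-0.1, 0.5, -2.3]
opening: 0.0311
grasp_force: 55.2
```

Nose about at 50 mm, inside the slot with no contact.

```bash
python3 -m jog '[[[0,0,-0.001,0,0,0],[0,0,-0.002,0,0,0],[0,0,-0.003,0,0,0],[0,0,-0.004,0,0,0],[0,0,-0.004,0,0,0],[0,0,-0.004,0,0,0]]]'; python3 -m jog '[[[0,0,-0.001,0,0,0],[0,0,-0.002,0,0,0],[0,0,-0.003,0,0,0],[0,0,-0.003,0,0,0],[0,0,-0.003,0,0,0]]]'
```

```text
t: 13.72
tcp_pos: [0.549, -0.1713, 0.121]
orientation: [180.0, -0.0, -14.2]
wrist_force: [0.2, -0.5, -1.8]
opening: 0.0309
grasp_force: 55.2
t: 14.35
tcp_pos: [0.5491, -0.1713, 0.118]
orientation: [-180.0, -0.0, -14.2]
wrist_force: [-0.8, 0.3, -2.2]
opening: 0.0308
grasp_force: 55.2
```

```bash
python3 -m jog '[[[0,0,-0.001,0,0,0],[0,0,-0.002,0,0,0],[0,0,-0.003,0,0,0],[0,0,-0.003,0,0,0],[0,0,-0.003,0,0,0]]]'; python3 -m jog '[[[0,0,-0.001,0,0,0],[0,0,-0.002,0,0,0],[0,0,-0.003,0,0,0],[0,0,-0.003,0,0,0],[0,0,-0.003,0,0,0]]]'
```

```text
t: 14.98
tcp_pos: [0.549, -0.1713, 0.115]
orientation: [-180.0, -0.0, -14.2]
wrist_force: [-0.3, -0.0, -2.9]
opening: 0.0313
grasp_force: 55.2
t: 15.6
tcp_pos: [0.5491, -0.1713, 0.112]
orientation: [-180.0, -0.0, -14.2]
wrist_force: [0.2, 0.4, -2.3]
opening: 0.0309
grasp_force: 55.2
```

```bash
python3 -m jog '[[[0,0,-0.0015,0,0,0],[0,0,-0.003,0,0,0],[0,0,-0.0045,0,0,0],[0,0,-0.006,0,0,0],[0,0,-0.006,0,0,0],[0,0,-0.006,0,0,0]]]'; python3 -m jog '[[[0,0,-0.0005,0,0,0],[0,0,-0.001,0,0,0],[0,0,-0.001,0,0,0],[0,0,-0.001,0,0,0]]]'
```

```text
t: 16.35
tcp_pos: [0.5491, -0.1713, 0.106]
orientation: [180.0, -0.0, -14.2]
wrist_force: [0.0, 0.6, -2.1]
opening: 0.0311
grasp_force: 55.2
t: 16.85
tcp_pos: [0.549, -0.1713, 0.105]
orientation: [180.0, -0.0, -14.2]
wrist_force: [0.0, -0.4, -2.3]
opening: 0.0309
grasp_force: 55.2
```

```bash
python3 -m jog '[[[0,0,-0.0003,0,0,0],[0,0,-0.0005,0,0,0],[0,0,-0.0005,0,0,0]]]'; python3 -m jog '[[[0,0,-0.0003,0,0,0],[0,0,-0.0005,0,0,0],[0,0,-0.0005,0,0,0]]]'
```

```text
t: 17.23
tcp_pos: [0.549, -0.1713, 0.1045]
orientation: [-180.0, -0.0, -14.2]
wrist_force: [-0.0, -0.6, -1.8]
opening: 0.0313
grasp_force: 55.3
t: 17.6
tcp_pos: [0.5492, -0.1713, 0.1044]
orientation: [180.0, -0.0, -14.2]
wrist_force: [-1.7, 1.3, 3.7]
opening: 0.0316
grasp_force: 55.8
```

```bash
python3 -m jog '[[[0,0,0.0002,0,0,0],[0,0,0.0002,0,0,0],[0,0,0.0002,0,0,0],[0,0,0.0002,0,0,0],[0,0,0.0002,0,0,0]]]' 0.52 20
```

```text
t: 18.23
tcp_pos: [0.549, -0.1713, 0.1042]
orientation: [-180.0, -0.0, -14.2]
wrist_force: [-0.4, 0.3, -1.8]
opening: 0.0413
grasp_force: 5.1
```

```bash
python3 -m jog '[[[0,0,0.003,0,0,0],[0,0,0.008,0,0,0],[0,0,0.015,0,0,0],[0,0,0.024,0,0,0],[0,0,0.036,0,0,0],[0,0,0.05,0,0,0],[0,0,0.065,0,0,0],[0,0,0.0758,0,0,0],[0,0,0.0758,0,0,0],[0,0,0.0758,0,0,0]]]' && python3 - <<'E'
from h import *
im,d=robot.grab_frame('side'); s=robot.read_state(); print(s['tcp_pos'],s['wrist_force'],s['opening'])
P=cloud('side',d)
for a,b in ((.057,.07),(.07,.1),(.13,.15)):
    m=(d>0)&(abs(P[...,0]-.549)<.025)&(abs(P[...,1]+.1713)<.03)&(P[...,2]>a)&(P[...,2]<b)
    q=P[m]; print(a,len(q),np.round(np.percentile(q,[0,5,50,95,100],axis=0)*1000,1).tolist() if len(q) else '')
cv2.imwrite('pics/s6.png',cv2.resize(im[120:220,260:380,::-1],(720,600),interpolation=cv2.INTER_CUBIC))
E
```

```text
t: 19.48
tcp_pos: [0.5487, -0.1711, 0.1795]
orientation: [-180.0, 0.0, -14.2]
wrist_force: [0.0, -0.3, -2.0]
opening: 0.0413
grasp_force: 5.1
[ 0.54860538 -0.17106026  0.1793031 ] [-0.58802683 -0.74234001 -1.04609277] 0.040912460263378046
0.057 45 [[525.0, -200.2, 57.0], [535.8, -184.8, 57.1], [547.7, -175.8, 59.0], [569.4, -156.5, 68.5], [573.3, -147.9, 69.1]]
0.07 23 [[542.1, -179.2, 71.3], [542.5, -177.6, 72.1], [547.6, -174.4, 77.0], [552.9, -168.6, 80.7], [553.7, -167.0, 81.1]]
0.13 43 [[536.3, -189.9, 134.4], [536.5, -189.3, 135.9], [545.6, -185.9, 143.2], [558.7, -164.5, 149.5], [559.1, -163.9, 149.9]]
```

View pics/s6.png

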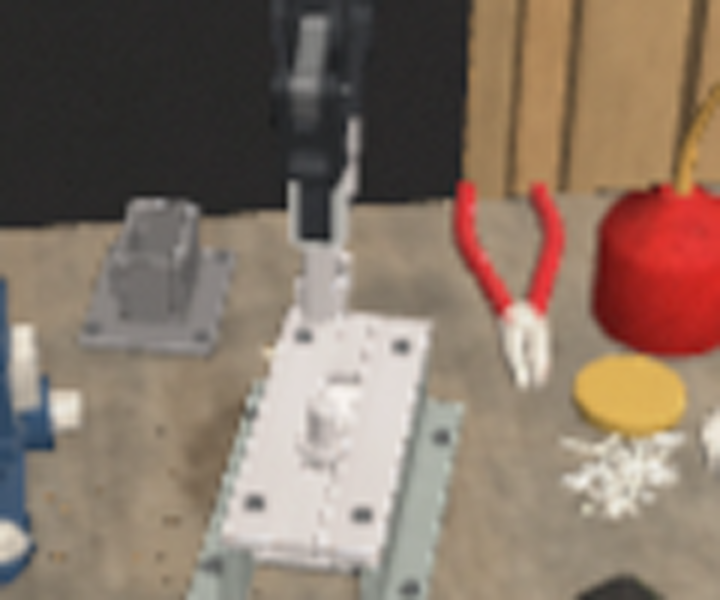

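```bash
python3 -m jog '[[[-0.005,0.015,0,0,0,0],[-0.015,0.045,0,0,0,0],[-0.028,0.085,0,0,0,0],[-0.041,0.125,0,0,0,0],[-0.052,0.158,0,0,0,0],[-0.06,0.18,0,0,0,0],[-0.0633,0.1913,-0.01,0,0,0],[-0.0633,0.1913,-0.03,0,0,0],[-0.0633,0.1913,-0.05,0,0,0],[-0.0633,0.1913,-0.07,0,0,0],[-0.0633,0.1913,-0.08,0,0,0],[-0.0633,0.1913,-0.08,0,0,0]]]'; python3 -m jog '[[[0,0,0,0,0,0],[0,0,-0.004,0,0,0],[0,0,-0.008,0,0,0],[0,0,-0.012,0,0,0],[0,0,-0.016,0,0,0],[0,0,-0.016,0,0,0]]]'
```

```text
t: 21.02
tcp_pos: [0.485, 0.0201, 0.099]
orientation: [180.0, 0.1, -14.2]
wrist_force: [-0.2, -0.1, -1.4]
opening: 0.0409
grasp_force: 5.1
t: 21.78
tcp_pos: [0.4853, 0.0201, 0.0835]
orientation: [180.0, 0.1, -14.2]
wrist_force: [0.5, 0.2, -2.2]
opening: 0.0409
grasp_force: 5.1
```

Inside the pocket (underside about 8 mm below the rim), no contact; go on down.

```bash
python3 -m jog '[[[0,0,-0.006,0,0,0],[0,0,-0.012,0,0,0],[0,0,-0.018,0,0,0],[0,0,-0.023,0,0,0],[0,0,-0.028,0,0,0],[0,0,-0.031,0,0,0],[0,0,-0.032,0,0,0],[0,0,-0.033,0,0,0],[0,0,-0.033,0,0,0]]]'; python3 -m jog '[[[0,0,-0.0005,0,0,0],[0,0,-0.001,0,0,0],[0,0,-0.001,0,0,0]]]'
```

```text
t: 22.9
tcp_pos: [0.4858, 0.02, 0.0511]
orientation: [-180.0, -0.0, -14.2]
wrist_force: [-0.2, 0.2, -0.9]
opening: 0.0412
grasp_force: 5.1
t: 23.28
tcp_pos: [0.4863, 0.0199, 0.0506]
orientation: [-180.0, -0.1, -14.2]
wrist_force: [-0.9, 0.0, 5.2]
opening: 0.041
grasp_force: 5.6
```

On the floor (about 7 N reaction). Release and rise.

```bash
python3 -m jog '[[[0,0,0,0,0,0],[0,0,0,0,0,0],[0,0,0,0,0,0],[0,0,0,0,0,0],[0,0,0,0,0,0]]]' 0.25 20; python3 -m jog '[[[0,0,0.01,0,0,0],[0,0,0.03,0,0,0],[0,0,0.06,0,0,0],[0,0,0.1,0,0,0],[0,0,0.14,0,0,0],[-0.03,0.03,0.18,0,0,0],[-0.08,0.06,0.2,0,0,0],[-0.1,0.09,0.2,0,0,0],[-0.11,0.12,0.2,0,0,0],[-0.11,0.15,0.2,0,0,0],[-0.11,0.15,0.2,0,0,0],[-0.11,0.15,0.2,0,0,0]]]' && python3 - <<'E'
from h import *
T0=robot.read_state(); print(T0['tcp_pos'],T0['wrist_force'])
im,d=robot.grab_frame('top'); P=cloud('top',d)
def rect(name,box,zl,zh):
    m=(P[...,2]>zl)&(P[...,2]<zh)&(P[...,0]>box[0])&(P[...,0]<box[1])&(P[...,1]>box[2])&(P[...,1]<box[3])&(d>0)
    if m.sum()<4: print(name,m.sum());return
    q=P[m][:,:2].astype(np.float32); r=cv2.minAreaRect(q*1000); print(name,len(q),np.round(r[0],1),np.round(r[1],1),round(r[2],1),'z',np.round(np.percentile(P[m][:,2],[50,95]),4))
rect('tongs',(.44,.53,-.04,.07),.098,.125)
rect('rim',(.44,.53,-.04,.07),.04,.05)
rect('pin',(.52,.58,-.2,-.14),.068,.1)
cv2.imwrite('pics/t7.png',cv2.resize(im[170:270,160:330,::-1],(800,470),interpolation=cv2.INTER_CUBIC))
E
```

```text
t: 23.9
tcp_pos: [0.4857, 0.02, 0.0499]
orientation: [180.0, 0.0, -14.2]
wrist_force: [-1.5, 0.1, -0.3]
opening: 0.0642
grasp_force: 0.0
t: 25.4
tcp_pos: [0.3757, 0.1697, 0.2503]
orientation: [180.0, -0.0, -14.2]
wrist_force: [0.4, -0.2, -0.1]
opening: 0.0643
grasp_force: 0.0
[0.37568579 0.16970258 0.25029405] [ 0.38881815 -0.22681897 -0.06780328]
tongs 167 [484.9  17.7] [42.1 19.8] 77.4 z [0.1055 0.1092]
rim 157 [485.5  19.5] [54.7 36. ] 76.4 z [0.0447 0.0479]
pin 36 [ 547.9 -172.8] [12.8 11.2] 46.2 z [0.0769 0.0795]
```

View pics/t7.png

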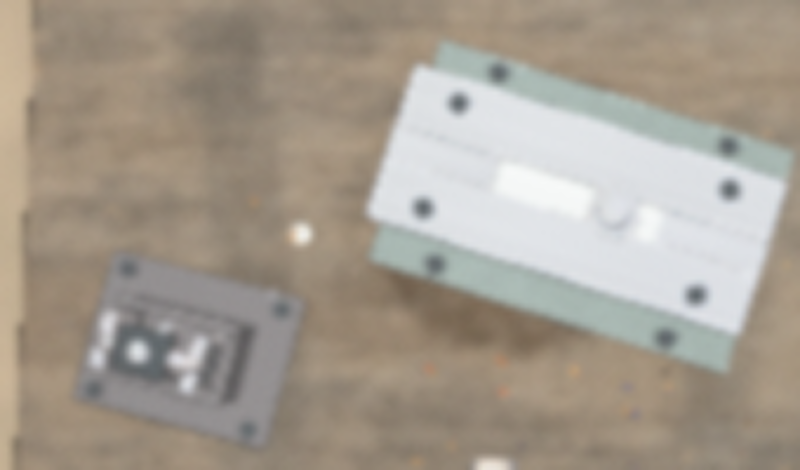

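The picture shows the tongs upright in the pocket (crop pixel 160,355) at the same height as at the start. The pin sits in the slot with its collar down (610,210).

```bash
python3 -c "
from rig import robot
print(robot.job_done())"
```

```text
the job is handed in; nothing more can be done
None
```

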